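Load a coffee portion and hold the dispenser open

ROBOT

A 6-joint arm with a two-finger parallel gripper is mounted at the origin on the work surface. World frame = base frame: x ahead of the robot, y to its left, z up, the work surface at z = 0. Lengths are in mm, angles in rad, forces in N, time in s.
With the tool pointing down it reaches from about 350 to 975 mm from the base axis. Payload 7.1 kg.
Tool frame: the origin (TCP) lies at the very end of the fingers, on their centre line; the grasp point (between the pads) lies 19 mm behind it; y points along the fingers, x is the direction in which the jaws open and shut, and the axes are right-handed (so a half turn about y gives the same grasp; the last joint's range is limited). The gripper opens to 88 mm and grips with 3 to 60 N. Pads are 20 mm wide; open, the fingers measure 115 mm over their backs; the gripper's body (75 mm by 178 mm) begins 61 mm behind the grasp point.
Start: joints at [-1.228, 0.423, 1.63, -0, 1.089, -0.019], TCP at [221.24, -584.515, 197.875] pointing down, gripper open.
Joint ranges: [-3, 3], [-0.9, 2.11], [0.09, 2.58], [-1.31, 4.45], [0.11, 2.69], [-2.54, 2.54]. Speed limits (rad/s): [2.39, 2.39, 3.01, 3.14, 3.14, 3.14].

INTERFACE

Orientations are given as a rotation vector (axis times angle).
In Python, from workcell import ctrl gives the robot as it stands. The module is installed in compiled form; this text tells all that it offers.
- The arm moves only by the tool jog_arm, never from a script. Its argument "steps" is a list of rows, each an object with "turn": the turn, a rotation vector about the world's x, y, z scaled (see below), a list of three; "dp": the shift along the world's x, y, z scaled (see below), a list of three; "claw": the opening, from 0 (shut) to 1 (fully open). In form: [{"turn": [wx, wy, wz], "dp": [x, y, z], "claw": claw}, ...]. A call has 1 to 12 rows; each row is the pose to reach, as a shift and turn from the pose measured when the call began, turning the shorter way round; what a row does not reach only later rows make up. The controller multiplies each number of a shift by 80 mm and each number of a turn by pi rad. A row lasts 1/12 s, in which the tool goes at most 41.7 mm and 7.16 degrees, less where a joint would pass 70% of its speed; a pose out of reach is approached as far as the arm can. A call with a number of a shift or a turn outside -1 to 1 is refused whole. A call with a gripper value outside its range is refused whole. The fingers move at their own pace and stop on an object; the grip force is fixed at half the most. Time passes only in rows, so rows that repeat a pose let the fingers close. It gives the time, the measured TCP pose, the force and the opening at its end, in the units of the state.
- ctrl.get_obs(): the state, without advancing time (a new reading comes with each control period).
- ctrl.get_image(name): name is "scene" or "side" or "wrist"; returns a dict with "img" (400x640x3 uint8, red, green, blue), "range_z" (400x640 float32, mm along the optical axis (not along the pixel's ray), 0 where there is no reading), "fovy" (degrees; the focal length in pixels is half the picture's height over the tangent of half this angle, whatever the lens; pixels are square), "cx", "cy" (the principal point, pixels), "camera_from_world" (4x4, takes a point from world to camera coordinates); the wrist camera has in their place "hand_eye" (4x4, takes a point from camera to tool coordinates, whose origin is the TCP and whose axes are the tool frame's). Camera axes: x right, y down, z forward; pixel columns grow to the right and rows downward; lengths in mm; the calibration is good to about 2 mm. A picture is of the moment at which its call begins: read the wrist's pose just before it.
- ctrl.close_job(): hands the job in, once; it reports no verdict.
The state is a dict: "t": time; "qpos": joint angles; "qvel": joint speeds; "joint_torque": joint torques, N m; "ee_pos": TCP position; "orientation": TCP orientation; "ft_force": force on the tool from outside, world axes, zero at the start; "moment": the same for the moment, N m; "width": finger opening in mm.
Only numpy, scipy, OpenCV 4.12 (cv2) and the standard library are available. Lean on these libraries where they do the work, as an engineer would, in place of code of your own. Each camera call takes 0.05 s, during which the arm holds its last target.

TASK

Squeeze the steel trigger of the upright grip all the way in to load a portion and let it spring back out, then press the white canister's push-top half way down with the fingertips (12 mm of its 24 mm stroke, when the dark ring on its stem is level with the collar) and keep it held there over the mug: the program finishes while still holding it down. Do not push the top to its stop, and leave the mug, jar, bowl and spoon rest standing where they are.

Things in the scene. Friction and masses are not known exactly. Their poses are not given: they have to be found in the camera images.
- base: Aluminium base bar of the dispenser, 300 mm along its y, 90 mm along its x, 18 mm high, fixed on the crate top (z = 0). Origin: centre of its underside. The grip stands at one end, the canister at the other, about 190 mm apart; which end is which changes.
- grip: Black upright grip fixed on the base bar. Origin: centre of its foot, on the bar's top; z up; the trigger is on its -x side. The post is 20 mm deep in x (-10 to +10 mm), 28 mm wide in y, its top 140 mm above the origin. At 75 mm above the trigger's hinge, post and trigger together span x = -41 to +10 mm at rest and -24 to +10 mm squeezed.
- trigger (a joint): Trigger angle, rad: 0 = at rest, leaning out; 0.22 = fully in. Steel blade 24 mm wide, 10 mm thick, 90 mm long, hinged at its lower end about the grip's y axis at x = -18 mm, 36 mm above the grip's origin; upper end free, about 124 mm up. Leans 0.24 rad out at rest, nearly parallel to the post when in. Spring: 3 N at rest to 9 N fully in, felt 75 mm from the hinge.
- trigger_pad (a point): Where to squeeze: point on the trigger's front face (away from the post), 75 mm up the blade from the hinge; moves with the trigger.
- canister: White round plastic dispenser canister, 90 mm in diameter, fixed on the base bar. Origin: centre of its foot, on the bar's top; z up. Its collar, 55 mm in diameter, ends 134 mm above the origin; a spout 18 mm thick points to its -x, ending about 100 mm out and 95 mm up, over the mug.
- pushtop (a joint): How far the push-top is pressed, m: 0 = up, 0.024 = at its bottom stop, 0.012 = half way, as wanted. It slides straight down; its spring takes 2 N to start, 5 N half way, 8 N at the stop, and returns it when let go.
- pushtop_face (a point): Centre of the push-top's flat upper face, 174 mm above the canister's origin when up; moves down with it. Cap: disc 52 mm in diameter, 14 mm thick, on a stem 32 mm in diameter; a dark ring 2 mm high round the stem stands 12 mm above the collar when the top is up.
- mug: Stainless mug, 76 mm across, 82 mm high, loose, under the spout. Origin: centre of its underside. Leave alone.
- jar: Glass coffee jar with red lid, 76 mm across, 130 mm high, loose, behind the base bar. Origin: centre of its underside. Leave alone.
- bowl: Small white ceramic bowl, 90 mm across, 45 mm high, loose, behind the base bar. Origin: centre of its underside. Leave alone.
- spoon_rest: Flat white plastic spoon rest, 110 x 70 mm, 12 mm high, loose, in front of the grip on the robot's side. Origin: centre of its underside. Leave alone.

How it is judged (in metres and radians):
On the way, in this order (a step that is already met when the one before it is completed fails the run):
1. the trigger is squeezed in fully by the fingers, with the push-top still up (value of joint trigger above 0.18 rad and contact force between the fingers and grip above 1 N and value of joint pushtop below 0.004 m), for 0.2 s.
2. the trigger is let go and has sprung back, with the push-top still up (value of joint trigger below 0.04 rad and contact force between the fingers and grip below 0.2 N and value of joint pushtop below 0.004 m), for 0.1 s.
At the end, for the whole second after the job is handed in: The push-top is held still by the fingers, pressed 12 mm give or take 4 mm, with at least 1.5 N of finger contact; the trigger is back out (under 0.04 rad) and untouched; mug, jar, bowl and spoon rest are upright and within 20 mm of where they started (value of joint pushtop between 0.008 and 0.016 m and velocity of joint pushtop between -0.01 and 0.01 m/s and contact force between the fingers and canister above 1.5 N and value of joint trigger below 0.04 rad and contact force between the arm and grip below 0.2 N and distance of each of mug, jar, bowl, spoon_rest from where it was at the start of the episode below 0.02 m and angle between each of mug, jar, bowl, spoon_rest's own z axis and vertical below 0.2 rad); the arm keeps its last pose, push and grip.
It fails at once if the push-top is pushed to its stop (past 21 mm) (value of joint pushtop above 0.021 m).
It fails at once if a mug, jar, bowl or spoon rest is shoved or tipped (distance of any of mug, jar, bowl, spoon_rest from where it was at the start of the episode above 0.03 m or angle between any of mug, jar, bowl, spoon_rest's own z axis and vertical above 0.35 rad).
It also fails if it takes over 42 s, if anything falls off the work surface, if the arm or the gripper's body presses on something with over 40 N, if the wrist force passes 120 N, or if a joint passes its speed limit or range.

## Working session

There is one attempt and no reset: what is moved stays moved. The work goes in short steps, Python scripts to look and compute and a tool call to move; the robot and the scene stay as the last step left them, time stands still between calls to the robot, and variables do not carry over. Pictures are saved under pics/ and viewed, and the job is handed in when it is done.

Besides the shell and the picture viewer there is one more tool, called after "Call:" as name(argument=value, ...), one argument or row to a line, values as JSON. jog_arm: Moves the arm, as the interface text tells. Its arguments: {"type":"object","properties":{"steps":{"type":"array","items":{"type":"object","properties":{"turn":{"type":"array","items":{"type":"number"}},"dp":{"type":"array","items":{"type":"number"}},"claw":{"type":"number"}}}}},"required":["steps"]}

```bash
mkdir -p pics; ls
cat > h.py <<'E'
import numpy as np,cv2
from workcell import ctrl
def snap(n,f):
    o=ctrl.get_obs(); d=ctrl.get_image(n); cv2.imwrite('pics/'+f,d['img'][:,:,::-1]); np.savez('pics/'+f+'.npz',**d); return o,d
def P(d):
    f=200/np.tan(np.radians(d['fovy'])/2); z=d['range_z']; v,u=np.mgrid[:400,:640]
    c=np.stack([(u-d['cx'])*z/f,(v-d['cy'])*z/f,z,np.ones_like(z)],-1)
    return (c@np.linalg.inv(d['camera_from_world']).T)[...,:3]
E
python3 - <<'E'
from h import *
o=ctrl.get_obs();print(o)
for n in('scene','side'):
    o,d=snap(n,n+'0.png');print(n,d['fovy'],d['cx'],d['cy'],np.linalg.inv(d['camera_from_world'])[:3].round(2),(d['range_z']>0).mean())
E
```

```text
pics
{'t': 0.0, 'qpos': array([-1.22801085e+00,  4.23839836e-01,  1.63069299e+00, -2.83215309e-05,
        1.08858111e+00, -1.90115283e-02]), 'qvel': array([ 1.03757296e-03,  5.40496874e-04,  1.68579351e-03, -5.22343852e-04,
        4.10659794e-04,  7.07450221e-05]), 'joint_torque': array([-1.70136755e-03, -5.44631732e+01, -2.73661280e+01,  6.43596472e-02,
        2.28900905e-02, -1.32423907e-04]), 'ee_pos': array([ 221.03216892, -583.97641048,  197.10117413]), 'orientation': array([-1.3580309 ,  0.93959109, -0.9375274 ]), 'ft_force': array([0.68365369, 0.62827313, 0.01474375]), 'moment': array([ 0.01307967, -0.01479451,  0.01867178]), 'width': 87.66550515029287}
scene 42.05648849803978 315.80053200006495 198.29593616718 [[-8.6000e-01  4.0000e-01 -3.1000e-01  7.9298e+02]
 [ 5.0000e-01  6.9000e-01 -5.2000e-01  4.4620e+02]
 [ 0.0000e+00 -6.0000e-01 -8.0000e-01  7.7322e+02]] 0.996
side 50.29820098947531 319.00069181950073 199.15238696931178 [[-1.0000e+00 -2.0000e-02  4.0000e-02  5.1370e+02]
 [-4.0000e-02  6.7000e-01 -7.4000e-01  5.4753e+02]
 [-2.0000e-02 -7.4000e-01 -6.7000e-01  6.4075e+02]] 0.9959453125
```

View pics/scene0.png

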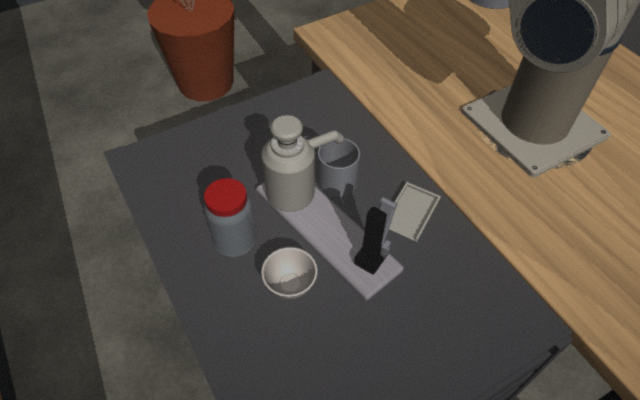

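View pics/side0.png

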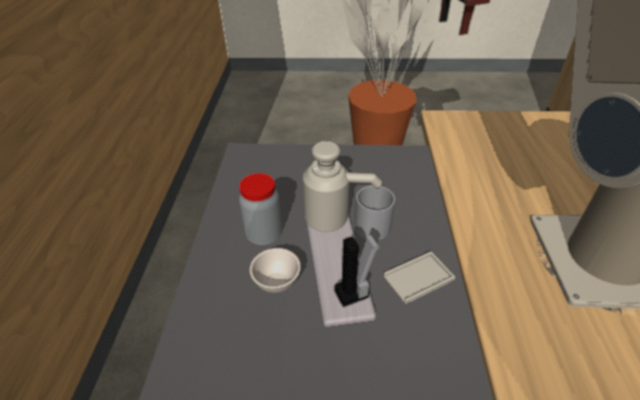

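The scene view shows the canister cap at (287,128), the black grip at (374,235), the blade at (388,220), the mug at (338,160), the jar at (228,215), the bowl at (289,273) and the spoon rest at (414,210). The side view agrees. Next I'll measure positions from depth.

Run:
```python
from h import *
for n,pts in (('scene',dict(cap=(287,125),post_top=(377,213),blade=(389,215),bar1=(370,285),jar=(226,195),mug=(338,160),spoon=(414,210),bowlrim=(265,272),table=(250,340),spout=(337,136))),
  ('side',dict(cap=(325,150),post_top=(350,241),blade=(370,250),bar1=(350,312),jar=(258,185),spoon=(420,277),spout=(375,180),table=(220,350)))):
    d=dict(np.load(f'pics/{n}0.png.npz'));p=P(d)
    for k,(u,v) in pts.items(): print(n,k,np.median(p[v-1:v+2,u-1:u+2].reshape(-1,3),0).round(0))
    hsv=cv2.cvtColor(d['img'],cv2.COLOR_RGB2HSV); 
    x,y,z=p[...,0],p[...,1],p[...,2]
    ws=(x>200)&(x<900)&(abs(y)<600)
    # cap top points
    m=ws&(z>180)&(z<215)
    nn,l,s,c=cv2.connectedComponentsWithStats(m.astype('uint8'))
    for i in range(1,nn):
        if s[i,4]>30: q=p[l==i]; print(n,'high',c[i].round(),s[i],q.min(0).round(),q.max(0).round())
    # bar top
    m=ws&(z>12)&(z<25); q=p[m][:,:2].astype('float32')
    nn,l,s,c=cv2.connectedComponentsWithStats(m.astype('uint8'))
    for i in range(1,nn):
        if s[i,4]>300: q=p[l==i]; print(n,'bar',c[i].round(),s[i,4],cv2.minAreaRect(q[:,:2].astype('float32')),np.median(q[:,2]))
    # dark post
    m=ws&(d['img'].max(-1)<30)&(z>25)&(z<170)
    q=p[m]; print('post',m.sum(),q.min(0),q.max(0)); 
    t=q[q[:,2]>150]; print('posttop',len(t),t.mean(0) if len(t) else 0, cv2.minAreaRect(t[:,:2].astype('float32')) if len(t)>3 else 0)
    t=p[ws&(z>100)&(z<148)&(d['img'].max(-1)>=40)]
    np.save(f'pics/{n}_blade.npy',t)
```

```text
scene cap [533. -82. 191.]
scene post_top [491. 111. 157.]
scene blade [460. 105. 121.]
scene bar1 [513. 148.  17.]
scene jar [661. -51. 128.]
scene mug [ 419. -103.   21.]
scene spoon [354.  57.   4.]
scene bowlrim [653.  51.  37.]
scene table [720. 126.  -2.]
scene spout [444. -74. 126.]
scene high [286. 128.] [270 115  33  27 677] [ 510. -108.  180.] [561. -57. 193.]
scene bar [337. 241.] 4788 ((516.4803466796875, 10.859588623046875), (92.93184661865234, 298.3091125488281), 10.427264213562012) 16.369872396023993
scene bar [289. 271.] 551 ((617.3760375976562, 67.09674072265625), (60.05975341796875, 69.74038696289062), 62.67723083496094) 18.456569649929747
post 1101 [469.06942228  95.44969675  25.28266068] [515.28952364 136.84620654 159.18864761]
posttop 173 [493.20891736 113.13466349 154.97476174] ((492.5971984863281, 112.68923950195312), (17.728736877441406, 24.978992462158203), 21.81083106994629)
side cap [535. -77. 191.]
side post_top [492. 110. 157.]
side blade [459. 103. 129.]
side bar1 [487. 143.  17.]
side jar [660. -51. 130.]
side spoon [357.  57.   4.]
side spout [442. -72. 127.]
side table [697. 210.   0.]
side high [326. 151.] [312 142  29  20 461] [ 508. -103.  180.] [559. -57. 194.]
side bar [335. 275.] 3166 ((508.572021484375, 40.13410186767578), (89.78610229492188, 241.85427856445312), 10.453788757324219) 17.22429547141718
side bar [275. 269.] 410 ((622.7291870117188, 60.86016082763672), (69.17890167236328, 48.21520233154297), 11.770025253295898) 18.88496015925233
post 955 [474.21765866  99.59065453  27.71864687] [511.76067208 137.09675551 158.99776433]
posttop 157 [490.59825347 116.97288974 155.65700906] ((490.74530029296875, 115.49444580078125), (16.53712272644043, 23.445072174072266), 24.644487380981445)
```

Run:
```python
from h import *
from scipy.spatial.transform import Rotation as R
o=ctrl.get_obs(); M=R.from_rotvec(o['orientation']).as_matrix(); print(M.round(3), np.degrees(np.arctan2(M[1,0],M[0,0])))
for n in('scene','side'):
    d=dict(np.load(f'pics/{n}0.png.npz'));p=P(d);x,y,z=p[...,0],p[...,1],p[...,2]
    br=d['img'].max(-1)
    for a,b in((60,90),(90,110),(110,120),(120,130),(130,142)):
        m=(x>430)&(x<500)&(y>80)&(y<140)&(z>a)&(z<b)&(br>60); q=p[m]
        if len(q)>3: print(n,a,b,len(q),q.mean(0).round(1),q.min(0).round(0),q.max(0).round(0))
    m=(br<45)&(x>460)&(x<530)&(y>80)&(y<150)&(z>152)&(z<165);q=p[m]
    print('top',len(q),q.mean(0).round(1),cv2.minAreaRect(q[:,:2].astype('float32')))
    m=(x>490)&(x<580)&(y>-130)&(y<-40)&(z>187)&(z<200);q=p[m]
    print('cap',len(q),q.mean(0).round(1),cv2.minEnclosingCircle(q[:,:2].astype('float32')))
    m=(z>105)&(z<135)&(x>410)&(x<490)&(y>-130)&(y<-30);q=p[m]
    print('spout',len(q),q[q[:,0]<455].mean(0),q[q[:,0]>465].mean(0))
d=dict(np.load('pics/scene0.png.npz'))
cv2.imwrite('pics/z.png',np.hstack([cv2.resize(d['img'][190:300,340:440,::-1],(400,440),interpolation=2),cv2.resize(dict(np.load('pics/side0.png.npz'))['img'][220:330,310:410,::-1],(400,440),interpolation=2)]))
```

```text
[[ 0.354 -0.     0.935]
 [-0.935  0.001  0.354]
 [-0.001 -1.     0.   ]] -69.27437250769167
scene 60 90 86 [467.6 114.8  69.3] [459. 109.  60.] [476. 125.  89.]
scene 90 110 48 [463.  108.2 100.5] [456. 105.  91.] [468. 111. 110.]
scene 110 120 28 [460.5 105.9 115.2] [454. 103. 110.] [465. 109. 120.]
scene 120 130 64 [461.2  99.5 125.9] [451.  86. 120.] [467. 108. 130.]
scene 130 142 136 [458.7  96.  137.3] [447.  83. 130.] [466. 107. 142.]
top 186 [492.5 112.1 155.5] ((491.73016357421875, 111.54408264160156), (20.20296287536621, 25.29729652404785), 21.655832290649414)
cap 562 [536.3 -81.5 190. ] ((535.71044921875, -82.65679168701172), 26.216646194458008)
spout 336 [443.80873891 -75.46837407 123.94370715] [477.52408327 -77.38575532 129.69249879]
side 60 90 197 [469.2 111.6  73.4] [458.  94.  60.] [478. 126.  90.]
side 90 110 129 [465.3 104.1 100.4] [454.  91.  90.] [475. 112. 110.]
side 110 120 64 [462.8 103.8 114.8] [452.  90. 110.] [478. 120. 120.]
side 120 130 70 [460.7 102.3 124.9] [450.  89. 120.] [479. 120. 130.]
side 130 142 109 [457.1  99.4 137. ] [446.  84. 130.] [479. 120. 142.]
top 157 [490.3 116.  156.2] ((490.2051086425781, 114.90830993652344), (17.809097290039062, 23.906291961669922), 21.17147445678711)
cap 375 [533.6 -78.6 190.7] ((533.8038330078125, -80.85185241699219), 25.36530113220215)
spout 305 [442.22464907 -73.55562297 124.32106269] [477.81810873 -75.23406151 128.82488212]
```

View pics/z.png

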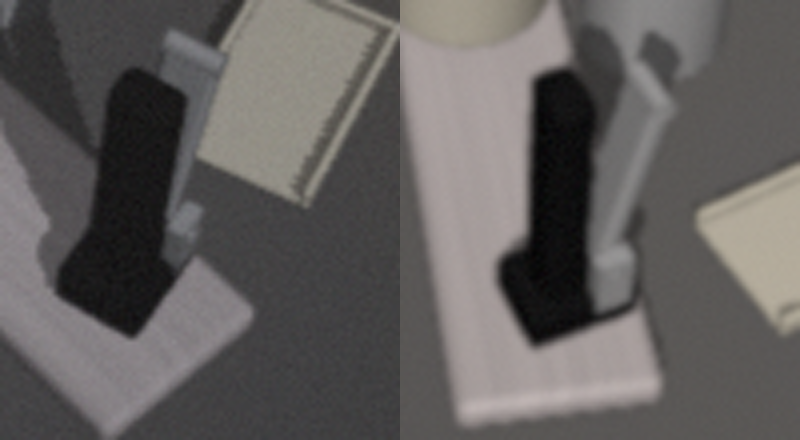

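Call:
jog_arm(
  steps=[
    {"dp":[0.2,0.5,0.5],"turn":[0,0,0.03],"claw":1},
    {"dp":[0.3,0.8,1],"turn":[0,0,0.07],"claw":1},
    {"dp":[0.35,1,1],"turn":[0,0,0.1],"claw":1},
    {"dp":[0.35,1,1],"turn":[0,0,0.1],"claw":1},
  ],
)

```text
t: 0.43
ee_pos: [250.8, -502.1, 281.0]
orientation: [-1.458, 0.692, -0.696]
ft_force: [0.1, -0.6, -0.1]
width: 87.6
```

Call:
jog_arm(
  steps=[
    {"dp":[0.1,0.5,0.2],"turn":[0,0,0.03],"claw":1},
    {"dp":[0.3,1,0.4],"turn":[0,0,0.07],"claw":1},
    {"dp":[0.35,1,0.4],"turn":[0,0,0.1],"claw":1},
    {"dp":[0.35,1,0.4],"turn":[0,0,0.1],"claw":1},
  ],
)

```text
t: 0.77
ee_pos: [279.8, -420.8, 313.8]
orientation: [-1.526, 0.443, -0.45]
ft_force: [-1.6, -0.8, -0.4]
width: 87.7
```

Call:
jog_arm(
  steps=[
    {"dp":[0.2,0.5,0],"turn":[0,0,0.03],"claw":1},
    {"dp":[0.35,1,0],"turn":[0,0,0.07],"claw":1},
    {"dp":[0.35,1,0],"turn":[0,0,0.1],"claw":1},
    {"dp":[0.35,1,0],"turn":[0,0,0.1],"claw":1},
  ],
)

```text
t: 1.1
ee_pos: [307.9, -339.9, 313.0]
orientation: [-1.562, 0.196, -0.201]
ft_force: [1.1, 0.2, 0.4]
width: 87.6
```

Call:
jog_arm(
  steps=[
    {"dp":[0.2,0.5,0],"turn":[0,0,0.03],"claw":1},
    {"dp":[0.4,1,0],"turn":[0,0,0.07],"claw":1},
    {"dp":[0.4,1,0],"turn":[0,0,0.1],"claw":1},
    {"dp":[0.4,1,0],"turn":[0,0,0.1],"claw":1},
  ],
)

```text
t: 1.43
ee_pos: [340.3, -259.8, 312.5]
orientation: [-1.57, -0.05, 0.046]
ft_force: [-0.1, 0.5, 0.3]
width: 88.0
```

Call:
jog_arm(
  steps=[
    {"dp":[0.2,0.5,0],"turn":[0,0,0.03],"claw":1},
    {"dp":[0.4,1,0],"turn":[0,0,0.07],"claw":1},
    {"dp":[0.4,1,0],"turn":[0,0,0.1],"claw":1},
    {"dp":[0.4,1,0],"turn":[0,0,0.1],"claw":1},
  ],
)

```text
t: 1.77
ee_pos: [373.0, -180.0, 312.1]
orientation: [-1.55, -0.295, 0.292]
ft_force: [0.3, -0.1, 0.6]
width: 87.8
```

Call:
jog_arm(
  steps=[
    {"dp":[0.2,0.5,0],"turn":[0,0,0],"claw":1},
    {"dp":[0.4,1,0],"turn":[0,0,0],"claw":1},
    {"dp":[0.4,1,0],"turn":[0,0,0],"claw":1},
  ],
)

```text
t: 2.02
ee_pos: [406.9, -98.3, 312.0]
orientation: [-1.55, -0.29, 0.285]
ft_force: [0.3, -0.1, 0.9]
width: 87.5
```

Call:
jog_arm(
  steps=[
    {"dp":[0.2,0.5,0],"turn":[0,0,0],"claw":1},
    {"dp":[0.4,1,0],"turn":[0,0,0],"claw":1},
    {"dp":[0.4,1,0],"turn":[0,0,0],"claw":1},
  ],
)

```text
t: 2.27
ee_pos: [441.2, -16.6, 311.9]
orientation: [-1.55, -0.285, 0.279]
ft_force: [-0.8, -0.7, 0.4]
width: 87.8
```

Call:
jog_arm(
  steps=[
    {"dp":[0.2,0.5,0],"turn":[0,0,0],"claw":1},
    {"dp":[0.4,1,0],"turn":[0,0,0],"claw":1},
    {"dp":[0.4,1,0],"turn":[0,0,0],"claw":1},
  ],
)

```text
t: 2.52
ee_pos: [476.1, 65.2, 311.6]
orientation: [-1.55, -0.281, 0.273]
ft_force: [-0.3, 0.1, 1.0]
width: 87.9
```

Call:
jog_arm(
  steps=[
    {"dp":[0.1,0.3,-0.3],"turn":[0,0,0],"claw":1},
    {"dp":[0.1,0.57,-0.6],"turn":[0,0,0.005],"claw":1},
    {"dp":[0.1,0.57,-0.6],"turn":[0,0,0.005],"claw":1},
    {"dp":[0.1,0.57,-0.6],"turn":[0,0,0.005],"claw":1},
  ],
)

```text
t: 2.85
ee_pos: [483.8, 108.9, 262.2]
orientation: [-1.55, -0.287, 0.285]
ft_force: [0.3, -1.1, 0.1]
width: 88.1
```

```bash
cat >> h.py <<'E'
from scipy.spatial.transform import Rotation as R
def PW(o,d):
    T=np.eye(4);T[:3,:3]=R.from_rotvec(o['orientation']).as_matrix();T[:3,3]=o['ee_pos']
    d=dict(d);d['camera_from_world']=np.linalg.inv(T@d['hand_eye']);return P(d)
E
python3 - <<'E'
from h import *
o,d=snap('wrist','w1.png');p=PW(o,d);M=R.from_rotvec(o['orientation']).as_matrix()
print(o['ee_pos'],M.round(3),np.degrees(np.arctan2(M[1,0],M[0,0])),d['hand_eye'].round(2),d['fovy'],o['qpos'])
E
```

```text
[483.83545709 108.94561525 262.20426233] [[ 0.934  0.001 -0.357]
 [ 0.357  0.002  0.934]
 [ 0.002 -1.     0.001]] 20.88574666639823 [[   1.     -0.     -0.      0.6 ]
 [   0.     -0.28    0.96 -187.16]
 [  -0.     -0.96   -0.28   76.93]
 [   0.      0.      0.      1.  ]] 69.8130157668527 [ 0.1962981   0.15424492  1.84552833  0.00192868  1.1401687  -0.169032  ]
```

View pics/w1.png

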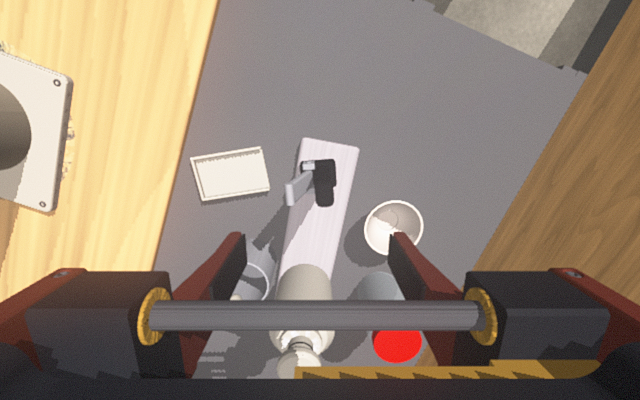

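Run:
```python
from h import *
d=dict(np.load('pics/w1.png.npz'));o=ctrl.get_obs();p=PW(o,d);x,y,z=p[...,0],p[...,1],p[...,2]
br=d['img'].max(-1)
m=(br<60)&(x>450)&(x<540)&(y>80)&(y<150)&(z>150)&(z<170);q=p[m]
print('top',len(q),q.mean(0),cv2.minAreaRect(q[:,:2].astype('float32')))
for a in range(60,150,10):
    m=(br>=70)&(x>430)&(x<500)&(y>70)&(y<150)&(z>a)&(z<a+10);q=p[m]
    if len(q)>5: print(a,len(q),q.mean(0).round(1),q.min(0).round(),q.max(0).round(),cv2.minAreaRect(q[:,:2].astype('float32')))
cv2.imwrite('pics/w1z.png',cv2.resize(d['img'][130:230,250:370,::-1],(720,600),interpolation=2))
```

```text
top 0 [nan nan nan] ((0.0, 0.0), (0.0, 0.0), 0.0)
60 168 [475.  107.3  64.7] [460.  81.  60.] [493. 125.  70.] ((476.2784423828125, 102.82244110107422), (43.971893310546875, 32.397071838378906), 89.33589935302734)
70 51 [477.4 108.5  75.1] [465.  93.  70.] [497. 125.  80.] ((484.71588134765625, 112.29253387451172), (32.01122283935547, 23.13143539428711), 40.94503402709961)
80 59 [474.9 107.7  84.9] [462.  92.  80.] [493. 125.  90.] ((482.3217468261719, 111.90367126464844), (33.366554260253906, 23.633195877075195), 42.91207504272461)
90 64 [474.2 106.3  94.9] [459.  90.  90.] [496. 125. 100.] ((481.2798156738281, 111.46932983398438), (37.97625732421875, 23.67252540588379), 42.41680145263672)
100 72 [471.8 105.9 105. ] [457.  89. 100.] [497. 125. 110.] ((479.5481262207031, 111.60874938964844), (40.35444259643555, 24.213573455810547), 44.137908935546875)
110 69 [470.5 105.1 114.9] [456.  87. 110.] [497. 125. 119.] ((479.9661865234375, 109.67961883544922), (42.448516845703125, 23.71393585205078), 37.91141128540039)
120 91 [468.9 105.  124.9] [452.  87. 120.] [498. 125. 130.] ((475.928466796875, 111.57579803466797), (44.76859664916992, 24.220861434936523), 46.84955978393555)
130 82 [465.7 102.4 135.3] [450.  87. 130.] [497. 125. 140.] ((474.91363525390625, 111.66545867919922), (46.70378875732422, 23.19870948791504), 44.88392639160156)
140 220 [460.5  97.3 144. ] [449.  81. 140.] [496. 125. 150.] ((476.29815673828125, 103.88973999023438), (53.038909912109375, 24.578899383544922), 27.90929412841797)<stdin>:5: RuntimeWarning: Mean of empty slice.
  ret = um.true_divide(
```

View pics/w1z.png

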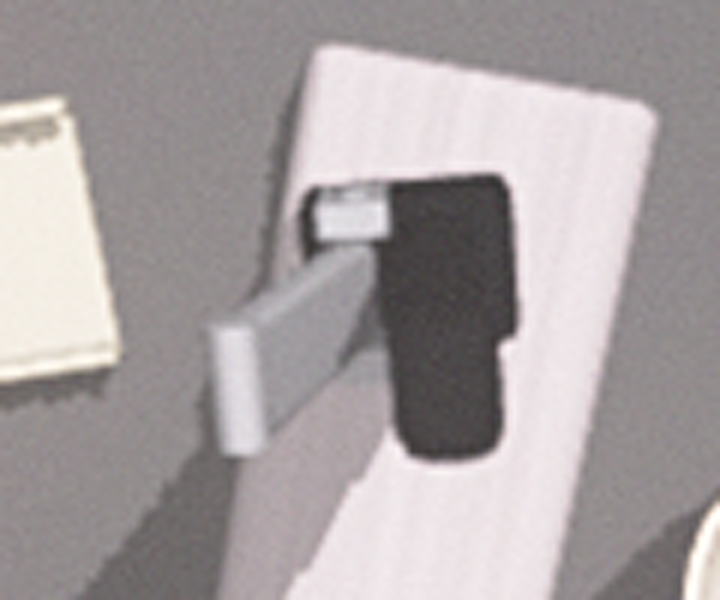

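```bash
cat >> h.py <<'E'
def ray(o,d,u,v,zp):
    T=np.eye(4);T[:3,:3]=R.from_rotvec(o['orientation']).as_matrix();T[:3,3]=o['ee_pos'];W=T@d['hand_eye']
    f=200/np.tan(np.radians(d['fovy'])/2);r=W[:3,:3]@np.array([(u-d['cx'])/f,(v-d['cy'])/f,1]);c=W[:3,3]
    return c+r*(zp-c[2])/r[2]
E
python3 - <<'E'
from h import *
d=dict(np.load('pics/w1.png.npz'));o=ctrl.get_obs()
g=lambda a,b,z:(ray(o,d,250+a/6,130+b/6,z)[:2]).round(1)
print('post top near edge L,R',g(412,455,158),g(490,455,158),'mid',g(450,430,158))
print('blade top corners',g(213,328,142),g(250,322,142),g(225,455,142),g(262,450,142),'ctr',g(238,388,142))
print('foot',g(310,188,30),g(505,175,30), 'bar',g(325,45,18),g(655,112,18))
E
```

```text
post top near edge L,R [491.4  97.7] [504.4 102.6] mid [496.1 104.4]
blade top corners [450.4 103. ] [456.4 106.4] [460.5  80.7] [466.7  84.1] ctr [458.5  93.8]
foot [458.7 116.4] [502.2 136.4] bar [450.2 149. ] [532.5 162.9]
```

Call:
jog_arm(
  steps=[
    {"dp":[-0.03,-0.01,-0.3],"turn":[0,0,0.018],"claw":1},
    {"dp":[-0.03,-0.01,-0.6],"turn":[0,0,0.018],"claw":1},
    {"dp":[-0.03,-0.01,-0.9],"turn":[0,0,0.018],"claw":1},
    {"dp":[-0.03,-0.01,-1],"turn":[0,0,0.018],"claw":1},
    {"dp":[-0.03,-0.01,-1],"turn":[0,0,0.018],"claw":1},
  ],
)

```text
t: 3.32
ee_pos: [481.7, 106.2, 182.7]
orientation: [-1.544, -0.329, 0.326]
ft_force: [-0.5, -0.3, 1.1]
width: 87.8
```

Run:
```python
from h import *
o,d=snap('wrist','w2.png');M=R.from_rotvec(o['orientation']).as_matrix()
print(o['ee_pos'],np.degrees(np.arctan2(M[1,0],M[0,0])))
o,d=snap('side','s2.png')
i=cv2.imread('pics/w2.png');j=cv2.imread('pics/s2.png')
cv2.imwrite('pics/m2.png',np.hstack([cv2.resize(i,(400,250)),cv2.resize(j[120:320,270:430],(400,500))[:250*2][::1][:500][::2][:250]]) )
```

```text
[481.65857867 106.22818917 182.74484704] 23.93581287836924
```

View pics/w2.png

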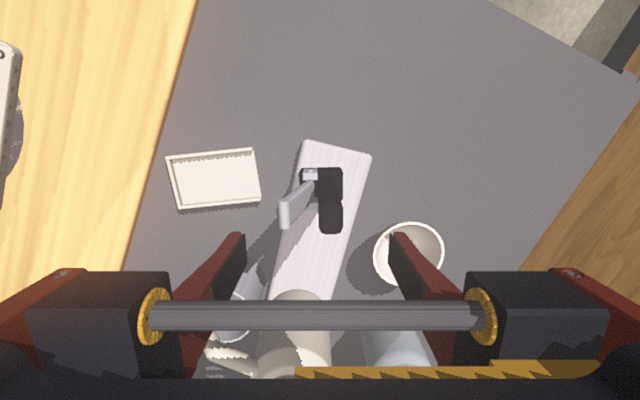

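View pics/s2.png

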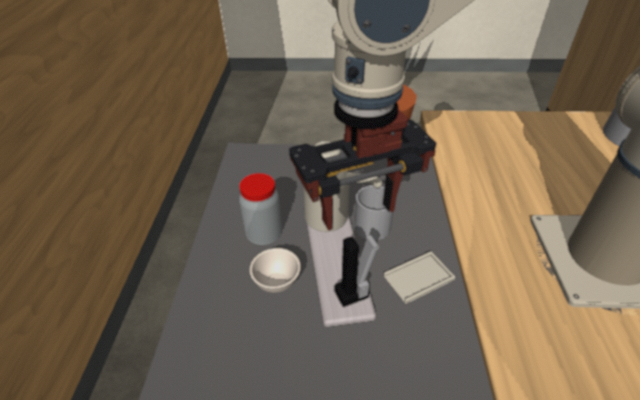

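Call:
jog_arm(
  steps=[
    {"dp":[0,0,-0.2],"turn":[0,0,0],"claw":1},
    {"dp":[0,0,-0.4],"turn":[0,0,0],"claw":1},
    {"dp":[0,0,-0.6],"turn":[0,0,0],"claw":1},
    {"dp":[0,0,-0.8],"turn":[0,0,0],"claw":1},
    {"dp":[0.02,0.01,-0.93],"turn":[0,0,0],"claw":1},
    {"dp":[0.06,0.03,-0.93],"turn":[0,0,0],"claw":1},
    {"dp":[0.06,0.03,-0.93],"turn":[0,0,0],"claw":1},
  ],
)

```text
t: 4.0
ee_pos: [489.6, 109.9, 111.3]
orientation: [-1.544, -0.334, 0.323]
ft_force: [-0.2, -0.3, 0.0]
width: 87.8
```

Run:
```python
from h import *
o,d=snap('wrist','w3.png');print(o['ee_pos'],o['ft_force'])
```

```text
[489.57341145 109.85478766 111.30176016] [-0.23584228 -0.26059878  0.0101636 ]
```

View pics/w3.png

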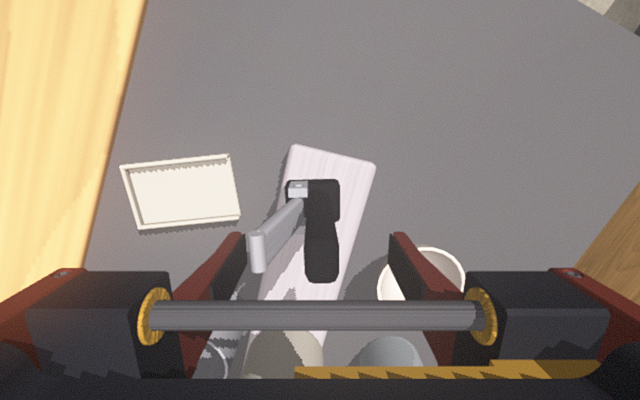

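Run:
```python
from h import *
d=dict(np.load('pics/w3.png.npz'));o=ctrl.get_obs();M=R.from_rotvec(o['orientation']).as_matrix()
for n,u,v,z in (('top-nearL',307,281,158),('top-nearR',336,281,158),('bl TL',248,236,142),('bl TR',264,232,142),('bl BL',251,272,142),('bl BR',267,268,142)):
    w=ray(o,d,u,v,z);print(n,w.round(1),(M.T@(w-o['ee_pos'])).round(1))
cv2.imwrite('pics/w3z.png',cv2.resize(d['img'][160:300,220:360,::-1],(600,600),interpolation=2))
```

```text
top-nearL [488.6  98.4 158. ] [ -5.2 -46.5 -10. ]
top-nearR [503.3 104.9 158. ] [ 11.  -46.3 -10.1]
bl TL [448.3 102.8 142. ] [-40.3 -30.8  10.3]
bl TR [456.  108.9 142. ] [-30.7 -30.7  12.8]
bl BL [458.2  81.1 142. ] [-40.1 -30.8 -13.5]
bl BR [466.2  87.6 142. ] [-30.1 -30.7 -10.8]
```

View pics/w3z.png

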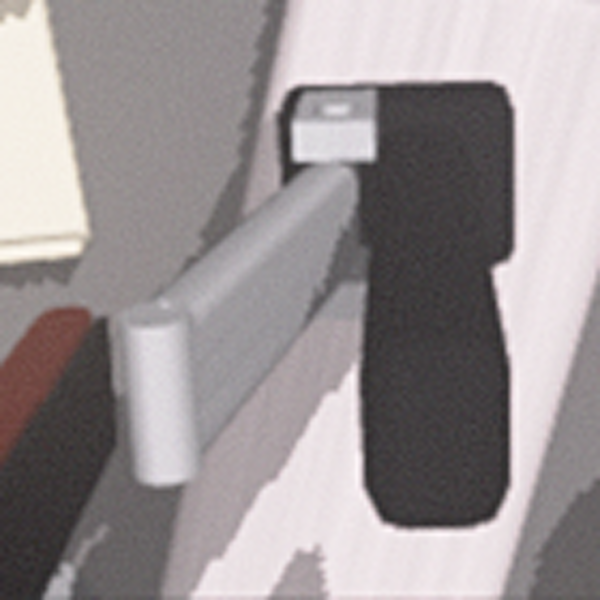

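Call:
jog_arm(
  steps=[
    {"dp":[-0.02,-0.01,-0.03],"turn":[0,0,0],"claw":1},
    {"dp":[-0.04,-0.02,-0.04],"turn":[0,0,0],"claw":1},
    {"dp":[-0.04,-0.02,-0.04],"turn":[0,0,0],"claw":0.7},
    {"dp":[-0.04,-0.02,-0.04],"turn":[0,0,0],"claw":0.6},
    {"dp":[-0.04,-0.02,-0.04],"turn":[0,0,0],"claw":0.5},
    {"dp":[-0.04,-0.02,-0.04],"turn":[0,0,0],"claw":0.45},
  ],
)

```text
t: 4.55
ee_pos: [485.2, 107.9, 108.3]
orientation: [-1.544, -0.333, 0.324]
ft_force: [-5.0, -2.8, 3.0]
width: 64.3
```

Call:
jog_arm(
  steps=[
    {"dp":[0,0,0],"turn":[0,0,0],"claw":0.4},
    {"dp":[0,0,0],"turn":[0,0,0],"claw":0.35},
    {"dp":[0,0,0],"turn":[0,0,0],"claw":0.3},
    {"dp":[0,0,0],"turn":[0,0,0],"claw":0.25},
    {"dp":[0,0,0],"turn":[0,0,0],"claw":0.2},
    {"dp":[0,0,0],"turn":[0,0,0],"claw":0.2},
    {"dp":[0,0,0],"turn":[0,0,0],"claw":0.2},
    {"dp":[0,0,0],"turn":[0,0,0],"claw":0.2},
  ],
)

```text
t: 5.22
ee_pos: [485.4, 108.1, 108.2]
orientation: [-1.544, -0.333, 0.324]
ft_force: [1.3, 2.4, -2.8]
width: 33.8
```

Run:
```python
from h import *
o,d=snap('wrist','w4.png');print(o['ee_pos'],o['ft_force'],o['width'])
o,d=snap('side','s4.png')
cv2.imwrite('pics/m4.png',np.hstack([cv2.resize(cv2.imread('pics/w4.png')[160:300,250:390],(400,400)),cv2.resize(cv2.imread('pics/s4.png')[200:320,290:410],(400,400))]))
```

```text
[485.445694   108.1245231  108.22429427] [ 1.25311168  2.3853005  -2.81177708] 33.76415728608365
```

View pics/m4.png

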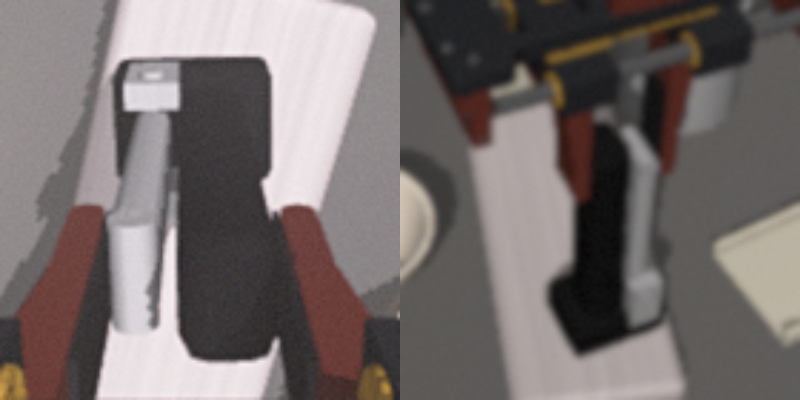

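Both views show the blade parallel to the post, and the width is 33.8 mm against the 34 mm expected when fully squeezed. I'll hold a little longer, then release.

Call:
jog_arm(
  steps=[
    {"dp":[0,0,0],"turn":[0,0,0],"claw":0.2},
    {"dp":[0,0,0],"turn":[0,0,0],"claw":0.2},
    {"dp":[0,0,0],"turn":[0,0,0],"claw":0.2},
    {"dp":[0,0,0],"turn":[0,0,0],"claw":0.2},
  ],
)

```text
t: 5.65
ee_pos: [485.5, 108.1, 108.2]
orientation: [-1.544, -0.333, 0.324]
ft_force: [2.4, 1.7, -3.7]
width: 33.6
```

Call:
jog_arm(
  steps=[
    {"dp":[0,0,0],"turn":[0,0,0],"claw":0.5},
    {"dp":[0,0,0],"turn":[0,0,0],"claw":0.8},
    {"dp":[0,0,0],"turn":[0,0,0],"claw":1},
    {"dp":[-0.05,-0.02,0],"turn":[0,0,0],"claw":1},
    {"dp":[-0.05,-0.02,0],"turn":[0,0,0],"claw":1},
    {"dp":[-0.05,-0.02,0],"turn":[0,0,0],"claw":1},
    {"dp":[-0.05,-0.02,0],"turn":[0,0,0],"claw":1},
    {"dp":[-0.05,-0.02,0],"turn":[0,0,0],"claw":1},
    {"dp":[-0.05,-0.02,0],"turn":[0,0,0],"claw":1},
  ],
)

```text
t: 6.4
ee_pos: [482.3, 106.7, 108.6]
orientation: [-1.544, -0.335, 0.323]
ft_force: [0.0, 1.2, -0.8]
width: 86.9
```

Run:
```python
from h import *
o,d=snap('wrist','w5.png');print(o['ee_pos'],o['ft_force'],o['width'])
```

```text
[482.28534294 106.73588008 108.61819498] [ 0.00574456  1.19231749 -0.76731243] 86.87664093697582
```

View pics/w5.png

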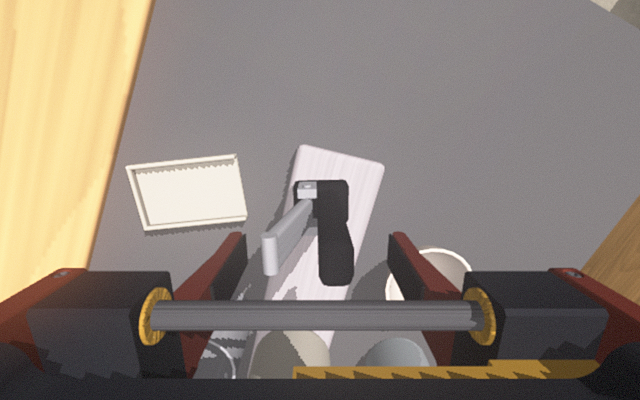

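The trigger is back out, with its blade top at (269,250) and clear of both fingers. Going up and over to the canister.

Call:
jog_arm(
  steps=[
    {"dp":[0,0,0.2],"turn":[0,0,0],"claw":1},
    {"dp":[0,0,0.4],"turn":[0,0,0],"claw":1},
    {"dp":[0,0,0.7],"turn":[0,0,0],"claw":1},
    {"dp":[0,0,1],"turn":[0,0,0],"claw":1},
    {"dp":[0,0,1],"turn":[0,0,0],"claw":1},
  ],
)

```text
t: 6.87
ee_pos: [485.0, 107.3, 192.7]
orientation: [-1.544, -0.34, 0.317]
ft_force: [-0.1, 0.5, 0.4]
width: 87.8
```

Call:
jog_arm(
  steps=[
    {"dp":[0,0,0.5],"turn":[0,0,0],"claw":1},
    {"dp":[0,0,1],"turn":[0,0,0],"claw":1},
    {"dp":[0,0,1],"turn":[0,0,0],"claw":0.5},
  ],
)

```text
t: 7.12
ee_pos: [489.1, 108.2, 279.3]
orientation: [-1.544, -0.349, 0.308]
ft_force: [0.6, 0.0, 0.7]
width: 83.9
```

Call:
jog_arm(
  steps=[
    {"dp":[0.2,-0.5,0.1],"turn":[0,0,0],"claw":0},
    {"dp":[0.3,-1,0.1],"turn":[0,0,0],"claw":0},
    {"dp":[0.3,-1,0.1],"turn":[0,0,0],"claw":0},
  ],
)

```text
t: 7.37
ee_pos: [515.0, 24.1, 287.9]
orientation: [-1.547, -0.35, 0.305]
ft_force: [-0.3, -0.1, -0.2]
width: 64.3
```

Call:
jog_arm(
  steps=[
    {"dp":[0.1,-0.5,0],"turn":[0,0,0],"claw":0},
    {"dp":[0.2,-1,0],"turn":[0,0,0],"claw":0},
    {"dp":[0.2,-1,0],"turn":[0,0,0],"claw":0},
    {"dp":[0.2,-1,0],"turn":[0,0,0],"claw":0},
  ],
)

```text
t: 7.7
ee_pos: [530.9, -57.4, 286.9]
orientation: [-1.547, -0.346, 0.302]
ft_force: [0.0, 0.9, -0.2]
width: 38.0
```

Run:
```python
from h import *
o=ctrl.get_obs();r=R.from_rotvec(o['orientation']);y=r.as_matrix()[:,1];print(y)
t=np.cross(y,[0,0,-1]);print(t/np.pi)
```

```text
[ 0.02710166  0.00520859 -0.99961911]
[-0.00165795  0.00862673  0.        ]
```

Call:
jog_arm(
  steps=[
    {"dp":[0.05,-0.3,-0.3],"turn":[-0.002,0.009,0],"claw":0},
    {"dp":[0.05,-0.3,-0.6],"turn":[-0.002,0.009,0],"claw":0},
    {"dp":[0.05,-0.3,-0.7],"turn":[-0.002,0.009,0],"claw":0},
    {"dp":[0.05,-0.3,-0.7],"turn":[-0.002,0.009,0],"claw":0},
    {"dp":[0.05,-0.3,-0.7],"turn":[-0.002,0.009,0],"claw":0},
    {"dp":[0.05,-0.3,-0.7],"turn":[-0.002,0.009,0],"claw":0},
  ],
)

```text
t: 8.2
ee_pos: [535.5, -80.4, 232.0]
orientation: [-1.547, -0.325, 0.325]
ft_force: [-0.2, -0.0, 0.6]
width: 0.7
```

Run:
```python
from h import *
o,d=snap('side','s6.png');print(o['ee_pos'],o['ft_force'],o['width']);o,d=snap('scene','c6.png')
cv2.imwrite('pics/m6.png',np.hstack([cv2.resize(cv2.imread('pics/s6.png')[80:260,230:410],(400,400)),cv2.resize(cv2.imread('pics/c6.png')[60:240,200:380],(400,400))]))
```

```text
[535.49285055 -80.44822721 232.03288398] [-0.16270259 -0.01406773  0.613779  ] 0.6562090157347803
```

View pics/m6.png

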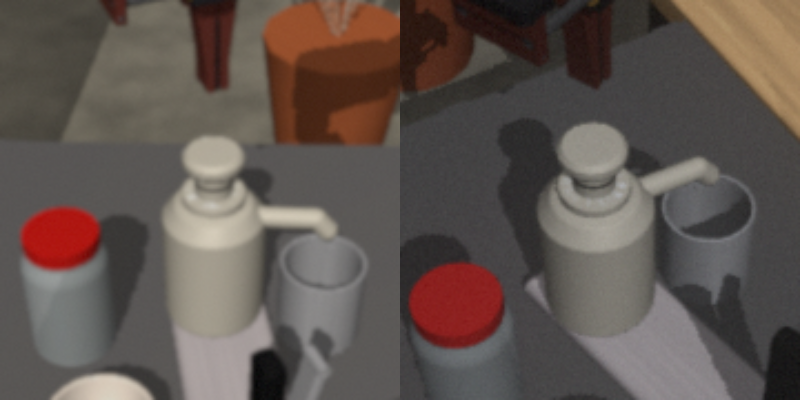

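The closed fingertips hang directly above the cap: tip (212,88) over cap (213,155) in the left crop, and (593,82) over (593,150) in the right. Descending close, then creeping down while watching force.

Call:
jog_arm(
  steps=[
    {"dp":[0,0,-0.2],"turn":[0,0,0],"claw":0},
    {"dp":[0,0,-0.38],"turn":[0,0,0],"claw":0},
    {"dp":[0,0,-0.43],"turn":[0,0,0],"claw":0},
    {"dp":[0,0,-0.43],"turn":[0,0,0],"claw":0},
    {"dp":[0,0,-0.43],"turn":[0,0,0],"claw":0},
    {"dp":[0,0,-0.43],"turn":[0,0,0],"claw":0},
  ],
)

```text
t: 8.8
ee_pos: [536.3, -80.9, 198.9]
orientation: [-1.548, -0.327, 0.323]
ft_force: [0.2, 0.5, 0.2]
width: 0.7
```

Call:
jog_arm(
  steps=[
    {"dp":[0,0,-0.02],"turn":[0,0,0],"claw":0},
    {"dp":[0,0,-0.04],"turn":[0,0,0],"claw":0},
    {"dp":[0,0,-0.04],"turn":[0,0,0],"claw":0},
    {"dp":[0,0,-0.04],"turn":[0,0,0],"claw":0},
    {"dp":[0,0,-0.04],"turn":[0,0,0],"claw":0},
  ],
)

```text
t: 9.22
ee_pos: [536.3, -80.9, 195.8]
orientation: [-1.548, -0.327, 0.323]
ft_force: [-0.9, -0.6, 0.4]
width: 0.3
```

Call:
jog_arm(
  steps=[
    {"dp":[0,0,-0.02],"turn":[0,0,0],"claw":0},
    {"dp":[0,0,-0.04],"turn":[0,0,0],"claw":0},
    {"dp":[0,0,-0.04],"turn":[0,0,0],"claw":0},
    {"dp":[0,0,-0.04],"turn":[0,0,0],"claw":0},
    {"dp":[0,0,-0.04],"turn":[0,0,0],"claw":0},
  ],
)

```text
t: 9.63
ee_pos: [536.3, -80.9, 192.5]
orientation: [-1.548, -0.327, 0.323]
ft_force: [0.2, 0.4, -0.2]
width: 0.4
```

Call:
jog_arm(
  steps=[
    {"dp":[0,0,-0.02],"turn":[0,0,0],"claw":0},
    {"dp":[0,0,-0.03],"turn":[0,0,0],"claw":0},
    {"dp":[0,0,-0.03],"turn":[0,0,0],"claw":0},
    {"dp":[0,0,-0.03],"turn":[0,0,0],"claw":0},
    {"dp":[0,0,-0.03],"turn":[0,0,0],"claw":0},
  ],
)

```text
t: 10.05
ee_pos: [536.3, -80.9, 190.1]
orientation: [-1.548, -0.327, 0.323]
ft_force: [-1.1, 0.2, -0.2]
width: 0.5
```

Call:
jog_arm(
  steps=[
    {"dp":[0,0,-0.02],"turn":[0,0,0],"claw":0},
    {"dp":[0,0,-0.03],"turn":[0,0,0],"claw":0},
    {"dp":[0,0,-0.03],"turn":[0,0,0],"claw":0},
    {"dp":[0,0,-0.03],"turn":[0,0,0],"claw":0},
    {"dp":[0,0,-0.03],"turn":[0,0,0],"claw":0},
  ],
)

```text
t: 10.47
ee_pos: [536.3, -80.9, 187.7]
orientation: [-1.548, -0.327, 0.323]
ft_force: [-0.2, 0.2, -1.0]
width: 0.4
```

Run:
```python
from h import *
o,d=snap('side','s7.png');print(o['ee_pos'],o['ft_force'],o['width']);o,d=snap('scene','c7.png')
cv2.imwrite('pics/m7.png',np.hstack([cv2.resize(cv2.imread('pics/s7.png')[120:220,280:380],(400,400),interpolation=2),cv2.resize(cv2.imread('pics/c7.png')[90:190,240:340],(400,400),interpolation=2)]))
```

```text
[536.3039438  -80.9037689  187.70957546] [-0.1951112   0.15732185 -1.03272404] 0.35336647992179476
```

View pics/m7.png

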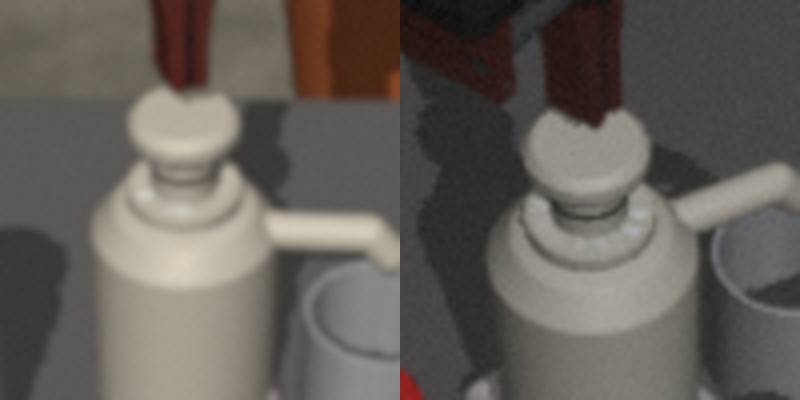

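Call:
jog_arm(
  steps=[
    {"dp":[0,0,-0.02],"turn":[0,0,0],"claw":0},
    {"dp":[0,0,-0.03],"turn":[0,0,0],"claw":0},
    {"dp":[0,0,-0.03],"turn":[0,0,0],"claw":0},
    {"dp":[0,0,-0.03],"turn":[0,0,0],"claw":0},
    {"dp":[0,0,-0.03],"turn":[0,0,0],"claw":0},
  ],
)

```text
t: 10.98
ee_pos: [536.3, -80.9, 185.3]
orientation: [-1.548, -0.327, 0.323]
ft_force: [0.4, 0.2, -0.2]
width: 0.3
```

Run:
```python
from h import *
fs=[]
for i in range(6):
    d=ctrl.get_image('side' if i%2 else 'scene');o=ctrl.get_obs();fs.append(o['ft_force'][2])
print(o['t'],o['ee_pos'],np.round(fs,1))
for n in('scene','side'):
    a=dict(np.load(f'pics/{n}0.png.npz'))['img'];o,d=snap(n,n+'8.png');b=d['img'];p=P(d)
    m=(p[...,0]>505)&(p[...,0]<530)&(p[...,1]>-105)&(p[...,1]<-60)&(p[...,2]>165)&(p[...,2]<196)&(b.min(-1)>100)
    print(n,np.percentile(p[m][:,2],[50,80,90,95]))
    p0=P(dict(np.load(f'pics/{n}0.png.npz')))
    print('before',np.percentile(p0[m][:,2],[50,80,90,95]))
```

```text
11.2833 [536.33654237 -80.90247549 185.35570063] [ 0.8  0.1  0.4  0.5 -0.5  0.5]
scene [189.87096223 190.84350666 191.37149713 191.97194891]
before [190.00760634 191.15416145 191.59173773 191.88392317]
side [190.74387794 191.6984399  192.03288782 192.31310294]
before [190.80240877 191.6200951  191.99253443 192.51105381]
```

Run:
```python
from h import *
cv2.imwrite('pics/m8.png',np.hstack([cv2.resize(cv2.imread('pics/side8.png')[100:180,290:370],(400,400),interpolation=2),cv2.resize(cv2.imread('pics/scene8.png')[80:160,250:330],(400,400),interpolation=2)]))
for n in('scene','side'):
    d=dict(np.load(f'pics/{n}8.png.npz'));p=P(d);i=d['img'].astype(int)
    m=(i[...,0]-i[...,1]>15)&(p[...,2]>170)&(p[...,2]<225)&(abs(p[...,0]-535)<40)&(abs(p[...,1]+81)<40)
    for a in range(180,225,5):
        q=p[m&(p[...,2]>=a)&(p[...,2]<a+5)]
        if len(q): print(n,a,len(q),q.mean(0).round(1),q.min(0).round(1),q.max(0).round(1))
    C=d['camera_from_world']@np.r_[536.3,-80.9,185.4,1];f=200/np.tan(np.radians(d['fovy'])/2);print('tcp px',f*C[0]/C[2]+d['cx'],f*C[1]/C[2]+d['cy'])
```

```text
scene 205 1 [526.8 -73.6 209.6] [526.8 -73.6 209.6] [526.8 -73.6 209.6]
scene 210 12 [533.6 -73.  213.2] [524.8 -83.7 210.5] [545.6 -67.8 214.9]
scene 215 29 [537.9 -73.5 217.6] [524.8 -84.7 215.7] [548.4 -67.2 220. ]
scene 220 27 [537.6 -74.  222.7] [524.8 -86.  220.1] [547.4 -66.6 224.6]
tcp px 285.98529977387506 128.47406583319642
side 210 20 [532.3 -71.2 213.4] [522.9 -78.3 211.3] [544.1 -66.4 214.9]
side 215 33 [534.7 -72.3 217.5] [522.9 -85.1 215.1] [546.2 -64.1 219.6]
side 220 30 [534.8 -71.8 222.4] [523.  -83.2 220.1] [546.  -65.8 224.9]
tcp px 324.5933797938344 151.46242599172876
```

View pics/m8.png

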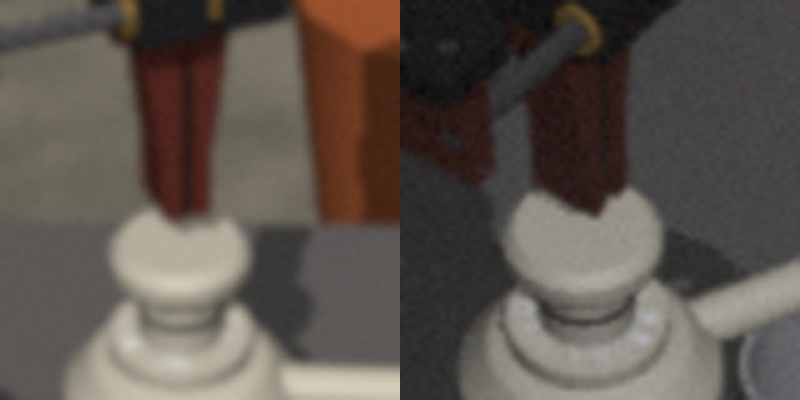

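Run:
```python
from h import *
for n in('scene8','side8','s2'):
    d=dict(np.load(f'pics/{n}.png.npz'));p=P(d);i=d['img'].astype(int)
    if n=='s2':
        m=(abs(p[...,0]-482)<70)&(abs(p[...,1]-106)<50)&(p[...,2]>170)&(p[...,2]<230);q=p[m];print(n)
        for a in range(170,230,5):
            q=p[m&(p[...,2]>=a)&(p[...,2]<a+5)]
            if len(q): print(a,len(q),q.min(0).round(),q.max(0).round())
        continue
    u0=324 if n[1]=='i' else 286
    for v in range(118 if n[1]=='i' else 95,160,2):
        q=p[v,u0-2:u0+3].mean(0); print(n,v,q.round(1),i[v,u0])
```

```text
scene8 95 [539.8 -67.2 266.7] [46 25 26]
scene8 97 [539.9 -67.4 262.8] [49 26 23]
scene8 99 [540.1 -67.4 259.2] [52 31 29]
scene8 101 [540.5 -66.9 255.8] [51 25 26]
scene8 103 [540.6 -67.2 251.8] [48 26 26]
scene8 105 [540.4 -67.8 247.3] [49 31 27]
scene8 107 [540.1 -68.8 242.5] [50 30 25]
scene8 109 [540.4 -68.7 238.7] [46 31 23]
scene8 111 [540.2 -69.5 233.9] [39 22 20]
scene8 113 [540.2 -69.8 229.5] [42 28 25]
scene8 115 [540.3 -69.9 225.4] [44 28 26]
scene8 117 [540.2 -70.6 220.7] [43 27 26]
scene8 119 [540.5 -70.3 217. ] [40 26 22]
scene8 121 [540.2 -71.3 211.8] [51 40 37]
scene8 123 [534.2 -84.1 193.6] [142 138 130]
scene8 125 [534.6 -83.5 190. ] [149 145 139]
scene8 127 [537.  -79.1 190.6] [150 146 137]
scene8 129 [539.3 -74.8 191. ] [153 148 140]
scene8 131 [591.7  31.8 306.9] [156 152 143]
scene8 133 [543.1 -67.9 190.2] [149 146 137]
scene8 135 [544.5 -65.3 188.9] [166 161 155]
scene8 137 [545.8 -63.1 187. ] [162 156 149]
scene8 139 [546.5 -62.1 183.9] [127 123 115]
scene8 141 [546.7 -62.1 179.5] [99 98 91]
scene8 143 [543.  -70.2 165.5] [108 104  97]
scene8 145 [542.9 -70.7
[... 726 characters left out ...]
227.4] [81 38 31]
side8 138 [536.7 -68.9 222.7] [79 36 30]
side8 140 [536.7 -68.5 218.8] [77 35 28]
side8 142 [536.8 -68.3 214.7] [80 41 34]
side8 144 [537.  -72.7 207.4] [121 103  92]
side8 146 [537.6 -88.9 191.7] [172 163 149]
side8 148 [537.4 -83.6 191.1] [179 172 156]
side8 150 [537.2 -78.  190.7] [182 173 158]
side8 152 [537.  -71.  191.4] [182 175 159]
side8 154 [536.8 -65.1 191.3] [188 181 165]
side8 156 [536.7 -61.5 189.6] [210 201 183]
side8 158 [536.7 -59.2 186.9] [190 183 166]
s2
205 22 [429.  82. 208.] [529. 137. 210.]
210 56 [428.  81. 210.] [533. 139. 215.]
215 60 [429.  81. 215.] [533. 139. 220.]
220 66 [429.  81. 220.] [533. 140. 225.]
225 68 [428.  81. 225.] [533. 139. 230.]
```

The fingertips seen in depth sit about 24 mm above the reported TCP. The open-finger picture showed the same offset. That means the cap is still untouched at z 191–192, so I'll keep creeping and go by force and depth.

Call:
jog_arm(
  steps=[
    {"dp":[0,0,-0.03],"turn":[0,0,0],"claw":0},
    {"dp":[0,0,-0.06],"turn":[0,0,0],"claw":0},
    {"dp":[0,0,-0.09],"turn":[0,0,0],"claw":0},
    {"dp":[0,0,-0.12],"turn":[0,0,0],"claw":0},
    {"dp":[0,0,-0.15],"turn":[0,0,0],"claw":0},
    {"dp":[0,0,-0.15],"turn":[0,0,0],"claw":0},
    {"dp":[0,0,-0.15],"turn":[0,0,0],"claw":0},
  ],
)

```text
t: 11.97
ee_pos: [536.2, -80.9, 173.1]
orientation: [-1.548, -0.326, 0.323]
ft_force: [0.2, -0.2, -0.5]
width: 0.5
```

```bash
cat >> h.py <<'E'
def chk(tag):
    fs=[]
    for i in range(6):
        ctrl.get_image('side');o=ctrl.get_obs();fs.append(o['ft_force'][2])
    print(o['t'],o['ee_pos'].round(1),'Fz',np.round(np.mean(fs),2))
    for n in('scene','side'):
        o,d=snap(n,n+tag+'.png');b=d['img'].astype(int);p=P(d);x,y,z=p[...,0],p[...,1],p[...,2]
        near=(np.hypot(x-535,y+81.5)<27)
        m=near&(z>163)&(z<196)&(b.min(-1)>100)&(b[...,0]-b[...,1]<15)
        q=p[m&(np.hypot(x-535,y+81.5)<22)]
        fg=near&(b[...,0]-b[...,1]>(12 if n=='scene' else 25))&(z>165)&(z<240)
        print(n,'cap z',np.percentile(q[:,2],[50,80,90]).round(1),'finger low z',np.sort(p[fg][:,2])[:3].round(1))
E
python3 -c "
from h import *
chk('9')"
```

```text
12.2667 [536.4 -80.9 173.5] Fz -0.14
scene cap z [190.1 191.  191.5] finger low z [190.7 192.3 196.9]
side cap z [190.9 191.7 192.2] finger low z [201.  201.7 202.4]
```

Call:
jog_arm(
  steps=[
    {"dp":[0,0,-0.02],"turn":[0,0,0],"claw":0},
    {"dp":[0,0,-0.04],"turn":[0,0,0],"claw":0},
    {"dp":[0,0,-0.05],"turn":[0,0,0],"claw":0},
    {"dp":[0,0,-0.05],"turn":[0,0,0],"claw":0},
    {"dp":[0,0,-0.05],"turn":[0,0,0],"claw":0},
  ],
)

```text
t: 12.78
ee_pos: [536.3, -80.9, 169.3]
orientation: [-1.548, -0.327, 0.323]
ft_force: [0.6, 0.1, -0.2]
width: 0.5
```

```bash
python3 -c "
from h import *
chk('10')"
```

```text
13.0833 [536.4 -80.9 169.5] Fz -0.31
scene cap z [189.9 191.  191.5] finger low z [188.1 190.  190. ]
side cap z [190.9 191.7 192.1] finger low z [197.7 198.5 198.5]
```

Call:
jog_arm(
  steps=[
    {"dp":[0,0,-0.02],"turn":[0,0,0],"claw":0},
    {"dp":[0,0,-0.04],"turn":[0,0,0],"claw":0},
    {"dp":[0,0,-0.04],"turn":[0,0,0],"claw":0},
    {"dp":[0,0,-0.04],"turn":[0,0,0],"claw":0},
    {"dp":[0,0,-0.04],"turn":[0,0,0],"claw":0},
  ],
)

```text
t: 13.6
ee_pos: [536.6, -81.0, 166.4]
orientation: [-1.549, -0.327, 0.323]
ft_force: [-0.0, -0.3, 2.6]
width: 0.3
```

```bash
python3 -c "
from h import *
chk('11')"
```

```text
13.9 [536.6 -80.9 166.4] Fz 1.77
scene cap z [188.9 189.7 190.1] finger low z [187.3 187.9 188.3]
side cap z [189.7 190.6 191.2] finger low z [195.  195.7 195.7]
```

Contact: the cap dropped about 1.2 mm and Fz is about 2 N. The target TCP z is therefore about 155.6.

Call:
jog_arm(
  steps=[
    {"dp":[0,0,-0.02],"turn":[0,0,0],"claw":0},
    {"dp":[0,0,-0.04],"turn":[0,0,0],"claw":0},
    {"dp":[0,0,-0.06],"turn":[0,0,0],"claw":0},
    {"dp":[0,0,-0.08],"turn":[0,0,0],"claw":0},
    {"dp":[0,0,-0.09],"turn":[0,0,0],"claw":0},
    {"dp":[0,0,-0.09],"turn":[0,0,0],"claw":0},
    {"dp":[0,0,-0.09],"turn":[0,0,0],"claw":0},
  ],
)

```text
t: 14.58
ee_pos: [536.6, -80.9, 159.2]
orientation: [-1.549, -0.327, 0.323]
ft_force: [0.0, 0.5, 3.9]
width: 0.3
```

```bash
python3 -c "
from h import *
chk('12')"
```

```text
14.8833 [536.6 -80.9 159.3] Fz 3.54
scene cap z [181.7 182.6 183.1] finger low z [181.  181.9 182.8]
side cap z [182.8 183.6 184.1] finger low z [186.8 188.1 189.2]
```

Call:
jog_arm(
  steps=[
    {"dp":[0,0,-0.02],"turn":[0,0,0],"claw":0},
    {"dp":[0,0,-0.035],"turn":[0,0,0],"claw":0},
    {"dp":[0,0,-0.045],"turn":[0,0,0],"claw":0},
    {"dp":[0,0,-0.045],"turn":[0,0,0],"claw":0},
    {"dp":[0,0,-0.045],"turn":[0,0,0],"claw":0},
    {"dp":[0,0,-0.045],"turn":[0,0,0],"claw":0},
  ],
)

```text
t: 15.48
ee_pos: [536.6, -80.9, 155.7]
orientation: [-1.549, -0.327, 0.323]
ft_force: [0.7, 0.6, 4.7]
width: 0.6
```

Run:
```python
from h import *
chk('13')
cv2.imwrite('pics/m13.png',np.hstack([cv2.resize(cv2.imread('pics/side13.png')[120:320,230:430],(400,400),interpolation=2),cv2.resize(cv2.imread('pics/scene13.png')[110:170,256:316],(400,400),interpolation=2)]))
```

```text
15.7833 [536.7 -80.9 155.7] Fz 4.64
scene cap z [178.  179.  179.5] finger low z [178.9 179.3 179.6]
side cap z [179.2 180.  180.5] finger low z [183.9 184.  184. ]
```

View pics/m13.png

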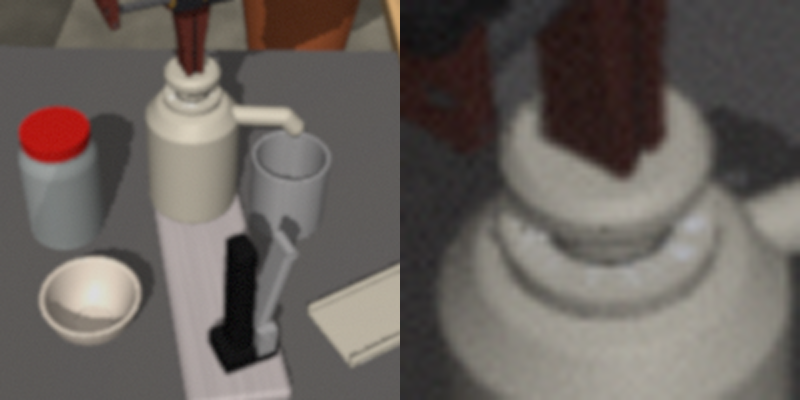

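The pressed depth is 11.9 mm (cap 191.0→179.0 in scene, 191.7→180.0 in side) with Fz at 4.6 N. The ring is at the collar, the trigger is leaning out, and the loose objects look unmoved. Handing in.

```bash
python3 -c "
from h import *
print(ctrl.close_job())
o=ctrl.get_obs();print(o['t'],o['ee_pos'],o['ft_force'])"
```

```text
the job is handed in; nothing more can be done
None
the job is handed in; nothing more can be done
```

I squeezed the trigger fully in and let it spring back, then pressed the canister's push-top half way down. I handed the job in at about 15.9 s with the fingers still holding it there.

- **Trigger:** the fingers closed to 33.6–33.8 mm across post and blade, against the 34 mm expected when fully in, and held there for several tenths of a second. After release, the pictures showed the blade leaning out again and clear of the fingers.
- **Push-top:** the cap face went from 191.0 to 179.0 mm in the scene view and from 191.7 to 180.0 mm in the side view. That is about 11.9 mm pressed. The push-back was 4.6 N, where the spring should give about 5 N half way.
- **Loose objects:** the mug, jar, bowl and spoon rest looked unmoved in the last pictures. I compared them by eye only and did not measure their positions.
- **Disagreement:** the fingertips seen in the depth images sit about 24 mm above the reported TCP. The cap was first touched with the TCP at about 167.6 mm instead of 192 mm. I went by force and cap depth for the press. It also means the trigger was squeezed nearer its top end than the marked pad.

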